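# Open the spin coater for unloading

### The arm

A 7-joint arm with a two-finger parallel gripper is mounted at the origin on the work surface. World frame = base frame: x ahead of the robot, y to its left, z up, the work surface at z = 0. Lengths are in m, angles in rad, forces in N, time in s.
With the tool pointing down it reaches from about 0.425 to 0.875 m from the base axis. Payload 8.4 kg.
Tool frame: the origin (TCP) lies at the very end of the fingers, on their centre line; the grasp point (between the pads) lies 19 mm behind it (robot.grasp_offset is the distance from the TCP to the grasp point, in m); z points along the fingers, y is the line along which they close (so a half turn about z gives the same grasp; the last joint's range is limited). The gripper opens to 87 mm and grips with 3 to 60 N. Pads are 19 mm wide; open, the fingers measure 117 mm over their backs; the gripper's body (75 mm by 190 mm) begins 51 mm behind the grasp point.
Start: joints at [-1.222, 0.333, 0.04, 1.465, -0.013, 1.343, -0.059], TCP at [0.281, 0.586, 0.223] pointing down, gripper open.
Joint ranges: [-2.58, 2.58], [-0.38, 2.09], [-1.3, 1.39], [0.25, 2.4], [-1.5, 4.64], [0.08, 2.09], [-2.65, 2.65]. Speed limits (rad/s): [2.22, 2.22, 2.79, 2.79, 3.14, 3.14, 3.14].

### API

Orientations are given as a unit quaternion [w, x, y, z].
In Python, from workcell import sensors, viewer, order, robot gives the robot as it stands.
- The arm moves only by the shell command python3 -m inch 'ROWS' [OPENING] [FORCE]. ROWS is JSON, a list of rows, each a list of 6 numbers: the shift along the tool's x, y, z in mm, then the turn, a rotation vector about the tool's x, y, z in rad. In form: [[tx, ty, tz, wx, wy, wz], ...]. A call has exactly 8 rows; each row is the pose to reach, as a shift and turn from the pose commanded when the call began, along the tool's axes at that moment; what a row does not reach only later rows make up. A row lasts 1/10 s, in which the tool goes at most 50 mm and 8.59 degrees, less where a joint would pass 70% of its speed; a pose out of reach is approached as far as the arm can. A call with a gripper value outside its range is refused whole. OPENING is the finger opening in mm, from 0 to 87, set as the call begins (- or left out, the last holds). The fingers move at their own pace and stop on an object; FORCE is the grip in N (left out, the last holds). Time passes only in rows, so rows that repeat a pose let the fingers close, or fill a call up. It gives the time, the measured TCP pose, the force, the opening and the grip force at its end, in the units of the state.
- sensors.state(): the state, without advancing time (a new reading comes with each control period).
- viewer.grab_frame(name): name is "scene" or "top" or "wrist"; returns the picture (480x640x3 uint8, red, green, blue); there is no depth.
- viewer.get_calibration(name): a dict with "mtx" (3x3 intrinsics, pixels), "distortion" ([k1, k2, p1, p2, k3] as OpenCV has them; the pictures are not rectified), "world_from_camera" (4x4, takes a point from camera to world coordinates). Camera axes: x right, y up, looking along -z (the intrinsics and any distortion apply to the point x, -y, -z); pixel columns grow to the right and rows downward; lengths in m; the calibration is good to about 2 mm. A picture is of the moment at which its call begins: read the wrist's pose just before it. get_calibration takes no time and is no camera call; for the wrist camera it gives the pose at the moment of the call.
- order.job_done(): hands the job in; it is judged then, once.
The state is a dict: "clock": time; "qpos": joint angles; "qd": joint speeds; "joint_efforts": joint torques, N m; "position": TCP position; "eef_rot": TCP orientation; "ft_force": force on the tool from outside, world axes, zero at the start; "moment": the same for the moment, N m; "finger_gap": finger opening in m; "finger_force": force on a finger pad.
Only numpy, scipy, OpenCV 4.12 (cv2) and the standard library are available. Lean on these libraries where they do the work, as an engineer would, in place of code of your own. Each camera call takes 0.05 s, during which the arm holds its last target. There are 200 camera calls.

### The job

The spin coater is finished and a colleague is about to take the wafer out. Pull the dispensing syringe with the orange plunger up out of its holder on the closed lid and stand it in the free well of the white rack, then raise the lid to 60 degrees from shut, without letting it drop on the way, and keep hold of it there: the lid has no stay, so the program finishes with the gripper still holding the lid open. Leave the spare syringe, the brown bottle and the blue wafer box alone.

Things in the scene. Friction and masses are not known exactly. Their poses are not given: they have to be found in the camera images.
- coater: Bench-top spin coater, fixed, 300 deep (x) x 240 wide (y), flat top of the tub 120 high, with a low black control nose (at most 83 high) on its front third. Origin at the centre of its underside; its x axis points from the front (nose and lid handle) to the back (hinge), z up. A clear lid covers the tub.
- lid (a joint): Angle of the coater's clear lid in rad: 0 shut, growing as the front edge rises, 1.047 is 60 degrees, end stop at 1.4. The lid weighs 0.3 to 0.65 kg, has an almost free hinge at the back and falls shut from any angle when let go. 8 thick, 210 wide.
- lid_handle (a point): Middle of the lid's handle: black round bar, 12 in diameter, 105 long, parallel to the hinge (point y), in the lid's own plane 45 ahead of its front edge (open gap 39) and 235 from the hinge axis. The bar can turn between the pads as the lid swings. Lid shut: 124 above the bench, over 40 above the control nose. Its x axis points in the lid's plane from bar to hinge.
- lid_hinge (a point): Middle of the hinge axis at the back of the coater, 124 above the bench; axis along the coater's y. With the lid at angle a the handle is at hinge - 235 cos(a) along the coater's x and + 235 sin(a) up.
- lid_holder (a point): Foot of the syringe holder, on the lid's upper face 102 ahead of the hinge, centred across the lid: an upright blue tube 36 outside, 23 inside, 35 high. The lid has a 14 hole in it for the nozzle.
- syringe: 20 ml syringe, orange plunger (fixed), 24 to 42 g, nozzle down in the lid's holder. Origin at the nozzle tip, z up along it. Nozzle 5 diameter, 0 to 12; clear barrel 20.5 diameter, 12 to 107 (its lower end rests in the holder, 60 stands clear above it); finger flange 40 (its y) x 22 at 104 to 107; thumb disc 24 diameter, top at 120.
- rack: White syringe rack, fixed, 70 (x) x 160 (y) x 55 high, origin at the centre of its underside; two round wells 25 in diameter and 48 deep, at y -40 (holds the spare syringe) and y +40 (free).
- free_well (a point): Centre of the floor of the free well of the rack, 7 above the bench and 48 below the rack's top. A syringe parked there stands with its nozzle tip on this floor.
- spare_syringe: Bystander: a like syringe with a white plunger standing in the rack's other well. Origin at its nozzle tip.
- resist_bottle: Bystander: brown bottle with black cap, 60 in diameter, 130 high, on the bench. Origin at the centre of its underside.
- wafer_box: Bystander: flat round blue wafer box, 114 in diameter, 20 high, on the bench. Origin at the centre of its underside.
Mind the look-alikes: they are no part of the job. What is shaped like the syringe but turquoise or yellow is not meant.

How it is judged:
On the way:
1. the syringe stands upright on the floor of the free well, let go, with the lid still shut (horizontal distance between syringe and free_well below 0.01 m and z of syringe in the frame of free_well below 0.006 m and angle between syringe's own z axis and vertical below 0.2 rad and contact force between the fingers and syringe below 0.05 N and value of joint lid below 0.1 rad), for 0.2 s.
At the end, for the whole second after the job is handed in: Fingers still hold the lid, at rest 60 degrees (within 5) from shut, nothing else carrying it; orange syringe let go in the free well (tip within 10 mm of its centre, at most 6 mm above its floor, tilt under 0.2 rad); bystanders upright within 30 mm of where they were (value of joint lid between 0.96 and 1.134 rad and velocity of joint lid between -0.05 and 0.05 rad/s and contact force between the fingers and lid above 0.3 N and contact force between each of lid, the arm and syringe below 0.05 N and horizontal distance between syringe and free_well below 0.01 m and z of syringe in the frame of free_well below 0.006 m and angle between syringe's own z axis and vertical below 0.2 rad and linear speed of syringe below 0.02 m/s and distance of each of spare_syringe, resist_bottle, wafer_box from where it was at the start of the episode below 0.03 m and angle between each of spare_syringe, resist_bottle, wafer_box's own z axis and vertical below 0.25 rad); the arm keeps its last pose, push and grip.
It fails at once if the lid is lifted (more than 0.12 rad) while the syringe is still in its holder (value of joint lid above 0.12 rad and distance between syringe and lid_holder below 0.04 m).
It fails at once if the lid drops (falls faster than 2.5 rad/s) (velocity of joint lid below -2.5 rad/s).
It fails at once if the spare syringe is shifted by more than 30 mm or knocked over (distance of spare_syringe from where it was at the start of the episode above 0.03 m or angle between spare_syringe's own z axis and vertical above 0.35 rad).
It fails at once if the resist bottle is shifted by more than 30 mm or knocked over (distance of resist_bottle from where it was at the start of the episode above 0.03 m or angle between resist_bottle's own z axis and vertical above 0.35 rad).
It fails at once if the wafer box is shifted by more than 30 mm or knocked over (distance of wafer_box from where it was at the start of the episode above 0.03 m or angle between wafer_box's own z axis and vertical above 0.35 rad).
It also fails if it takes over 67 s, if anything falls off the work surface, if the arm or the gripper's body presses on something with over 40 N, if the wrist force passes 120 N, or if a joint passes its speed limit or range.

## Working session

There is one attempt and no reset: what is moved stays moved. The work goes in short steps, Python scripts to look and compute and a shell command to move; the robot and the scene stay as the last step left them, time stands still between calls to the robot, and variables do not carry over. Pictures are saved under pics/ and viewed, at most 10 in all, crops included, and the job is handed in when it is done.

```bash
ls; mkdir -p pics; python3 - <<'E'
from workcell import sensors, viewer, robot
import cv2
print(sensors.state())
for n in ("scene","top"):
    cv2.imwrite(f"pics/{n}0.png", viewer.grab_frame(n)[:,:,::-1])
    print(n, viewer.get_calibration(n))
E
```

```text
pics
{'clock': 0.0, 'qpos': array([-1.22219777,  0.33391292,  0.03986801,  1.46625952, -0.01341436,
        1.34329024, -0.05851162]), 'qd': array([-4.42404232e-04,  2.46051924e-05,  7.99535557e-04, -3.29518167e-04,
       -2.55370273e-04,  1.28348013e-03, -8.87857602e-05]), 'joint_efforts': array([ 7.56404061e-04, -6.56374955e+01,  1.33553222e+00, -4.03794694e+01,
       -5.98553591e-02,  4.49499220e-02,  2.13468752e-04]), 'position': array([0.28125677, 0.58548652, 0.22166363]), 'eef_rot': array([-1.32282535e-04,  2.22046086e-01,  9.75035842e-01, -7.91047811e-04]), 'ft_force': array([ 0.07099988, -0.13813552,  0.8969355 ]), 'moment': array([-0.04882789, -0.00035936,  0.02206598]), 'finger_force': 0.0, 'finger_gap': 0.08723967330741879}
scene {'mtx': array([[490.29621859,   0.        , 321.67893496],
       [  0.        , 490.29621859, 238.62991656],
       [  0.        ,   0.        ,   1.        ]]), 'distortion': array([-0.11125281,  0.        ,  0.        ,  0.        ,  0.        ]), 'world_from_camera': array([[-0.43861223, -0.755478  ,  0.48669529,  1.03091375],
       [ 0.89860751, -0.37540063,  0.22710992,  0.18165316],
       [ 0.01112918,  0.53696123,  0.84353351,  0.88893327],
       [ 0.        ,  0.        ,  0.        ,  1.        ]])}
top {'mtx': array([[593.78386222,   0.        , 321.59538808],
       [  0.        , 593.78386222, 242.92875732],
       [  0.        ,   0.        ,   1.        ]]), 'distortion': array([-0.17033882,  0.        ,  0.        ,  0.        ,  0.        ]), 'world_from_camera': array([[ 0.02461628,  0.99289239, -0.11644197,  0.46330017],
       [-0.99935249,  0.0274978 ,  0.02320483, -0.01914592],
       [ 0.0262418 ,  0.11579536,  0.99292638,  1.22646729],
       [ 0.        ,  0.        ,  0.        ,  1.        ]])}
```

View pics/scene0.png

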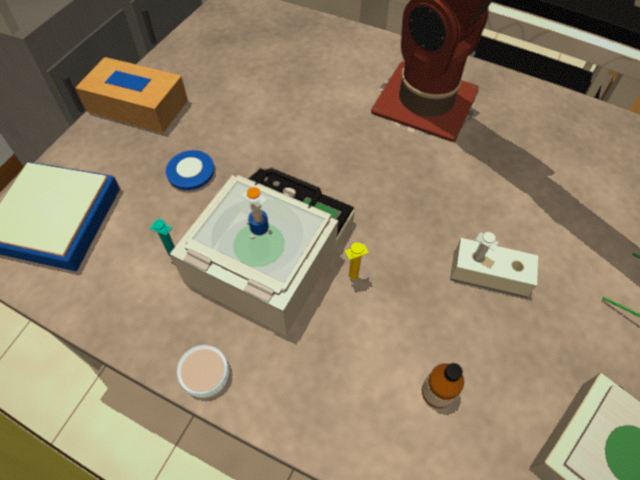

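View pics/top0.png

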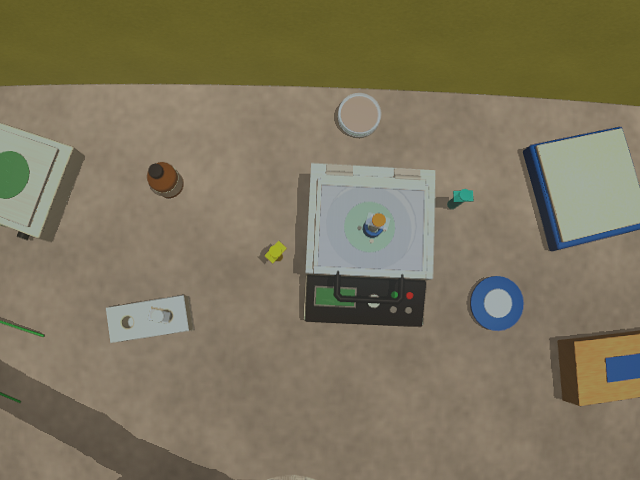

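The scene view shows the syringe (orange disc at 254,193) on the coater lid and the rack at (495,266), with its free well at (518,266). In the top view the syringe disc is at (378,220), the handle bar spans (338–403, ~300), and the free well is at (128,322). A turquoise decoy is at (462,196) and a yellow one at (275,252). I'll enlarge these areas.

```bash
python3 - <<'E'
import cv2, numpy as np
t=cv2.imread("pics/top0.png"); s=cv2.imread("pics/scene0.png")
def c(im,x,y,w,h): return cv2.resize(im[y:y+h,x:x+w],(400,300),interpolation=cv2.INTER_CUBIC)
# scale: top coater 160x120 ->2.5 ; rack 100x75 ->4
m=np.vstack([np.hstack([c(t,300,210,140,105),c(t,100,280,100,75)]),np.hstack([c(s,210,160,140,105),c(s,445,225,100,75)])])
cv2.imwrite("pics/crop1.png",m)
E
```

```text
(no output)
```

View pics/crop1.png

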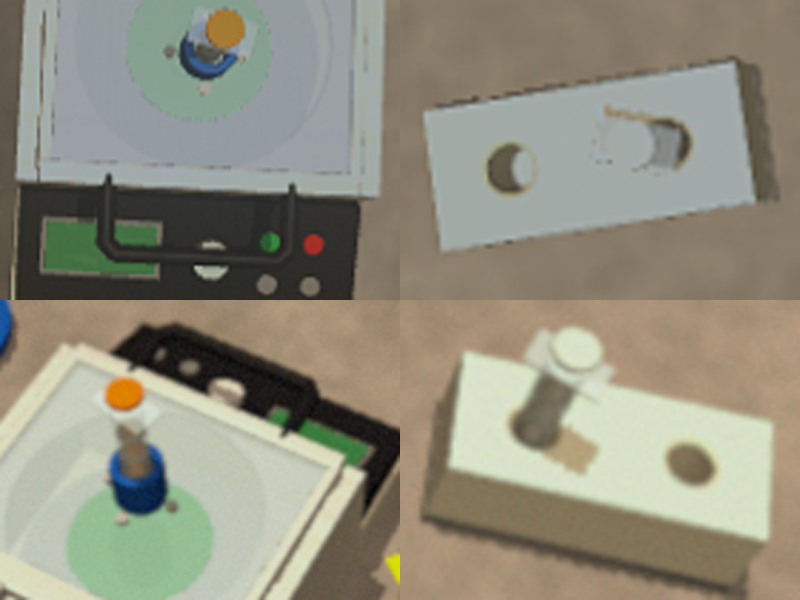

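```bash
cat > h.py <<'E'
import numpy as np, cv2
from workcell import viewer
def ray(n,p,cal=None):
    c=cal or viewer.get_calibration(n)
    u=cv2.undistortPoints(np.array([[p]],float),c["mtx"],c["distortion"])[0,0]
    T=c["world_from_camera"]; d=T[:3,:3]@[u[0],-u[1],-1]
    return T[:3,3],d/np.linalg.norm(d)
def tri(rays):
    A=0;b=0
    for o,d in rays:
        P=np.eye(3)-np.outer(d,d);A=A+P;b=b+P@o
    x=np.linalg.solve(A,b)
    return x,[round(1e3*np.linalg.norm((np.eye(3)-np.outer(d,d))@(x-o)),1) for o,d in rays]
def atz(r,z): o,d=r; return o+d*(z-o[2])/d[2]
E
python3 - <<'E'
from h import *
np.set_printoptions(precision=4,suppress=True)
for n,a,b,z in [("disc",(378.75,220.15),(253.75,192.6),.236),("well",(127.6,322.1),(517.75,265.75),.055),
  ("c1",(106.25,308),(538,256.25),.055),("c2",(184,295.5),(537,284.5),.055),("c3",(188.75,330.5),(457.5,267),.055),("c4",(110.25,342.5),(461.25,238),.055)]:
    r=[ray("top",a),ray("scene",b)]
    print(n,*tri(r),atz(r[0],z),atz(r[1],z))
for n,p,z in [("bar mid",(370,299.6),.124),("barL",(340,299.3),.124),("barR",(399.7,300.3),.124),("legL",(338.2,273),.124),("legR",(402.2,275.8),.124),("holder",(372.5,228),.163),
 ("bottlecap",(157,171),.13),("bottle foot",(167,184),.0),("yellow",(275,252),.12),("turq",(462,196),.12),("box",(497,303),.02)]:
    print(n,atz(ray("top",p),z))
E
```

```text
disc [ 0.6212 -0.1382  0.2337] [np.float64(0.4), np.float64(0.4)] [ 0.621  -0.1382  0.236 ] [ 0.6226 -0.1367  0.236 ]
well [0.4319 0.3354 0.0527] [np.float64(0.5), np.float64(0.5)] [0.432  0.3343 0.055 ] [0.4334 0.3354 0.055 ]
c1 [0.4587 0.3497 0.1415] [np.float64(0.4), np.float64(0.4)] [0.4582 0.3796 0.055 ] [0.3926 0.3686 0.055 ]
c2 [0.4916 0.2931 0.0936] [np.float64(76.8), np.float64(76.8)] [0.4886 0.2227 0.055 ] [0.4578 0.3812 0.055 ]
c3 [ 0.4161  0.2322 -0.0591] [np.float64(0.5), np.float64(0.5)] [0.4202 0.2104 0.055 ] [0.4903 0.2257 0.055 ]
c4 [0.4239 0.2747 0.1201] [np.float64(73.8), np.float64(73.8)] [0.3902 0.368  0.055 ] [0.4214 0.212  0.055 ]
bar mid [ 0.4891 -0.1375  0.124 ]
barL [ 0.4883 -0.0816  0.124 ]
barR [ 0.489  -0.1931  0.124 ]
legL [ 0.5371 -0.0772  0.124 ]
legR [ 0.5349 -0.1973  0.124 ]
holder [ 0.6179 -0.1358  0.163 ]
bottlecap [0.721  0.2719 0.13  ]
bottle foot [0.7237 0.2829 0.    ]
yellow [0.5736 0.0418 0.12  ]
turq [ 0.6916 -0.3134  0.12  ]
box [ 0.4895 -0.4142  0.02  ]
```

```bash
cat >> h.py <<'E'
from scipy.spatial.transform import Rotation as Rn
from workcell import sensors
np.set_printoptions(precision=4,suppress=True)
def pose():
    s=sensors.state(); q=s["eef_rot"]
    return s["position"],Rn.from_quat([q[1],q[2],q[3],q[0]])
def down(yaw_y):  # tool z down, tool y along world angle yaw_y (deg)
    a=np.radians(yaw_y); y=np.array([np.cos(a),np.sin(a),0]); z=np.array([0,0,-1.]); return Rn.from_matrix(np.c_[np.cross(y,z),y,z])
def plan(p,R=None):
    p0,R0=pose(); R=R or R0
    print("shift mm",(R0.inv().apply(np.array(p)-p0)*1e3).round(1),"rot",(R0.inv()*R).as_rotvec().round(3))
E
python3 - <<'E'
from h import *
plan([.28,.585,.38],down(64)); plan([.56,-.138,.40],down(0))
E
```

```text
shift mm [   0.9   -1.3 -158.2] rot [-0.001  0.     0.006]
shift mm [-564.5 -531.8 -177.4] rot [-0.001  0.001  1.123]
```

```bash
python3 -m inch '[[0,0,-50,0,0,0.1],[-30,-20,-100,0,0,0.25],[-564,-532,-177,0,0,1.123],[-564,-532,-177,0,0,1.123],[-564,-532,-177,0,0,1.123],[-564,-532,-177,0,0,1.123],[-564,-532,-177,0,0,1.123],[-564,-532,-177,0,0,1.123]]' 87 20; python3 - <<'E'
from h import *
plan([.56,-.138,.40],down(0))
E
```

```text
clock: 0.9
position: [0.4016, 0.2797, 0.3476]
eef_rot: [-0.0, 0.709, 0.705, -0.0]
ft_force: [0.8, 0.9, 0.3]
finger_gap: 0.0868
finger_force: 0.0
shift mm [-416.7  160.9  -52.5] rot [-0.    -0.    -0.006]
```

```bash
python3 -m inch '[[-417,161,-52,0,0,0],[-417,161,-52,0,0,0],[-417,161,-52,0,0,0],[-417,161,-52,0,0,0],[-417,161,-52,0,0,0],[-417,161,-52,0,0,0],[-417,161,-52,0,0,0],[-417,161,-52,0,0,0]]'; python3 - <<'E'
from h import *
print(viewer.get_calibration("wrist"))
im=viewer.grab_frame("wrist")[:,:,::-1]
cv2.imwrite("pics/w1.png",im); plan([.56,-.138,.40],down(0))
E
```

```text
clock: 1.7
position: [0.5446, -0.0907, 0.3942]
eef_rot: [0.0, 0.707, 0.707, 0.0]
ft_force: [0.9, -0.8, -0.4]
finger_gap: 0.0871
finger_force: 0.0
{'mtx': array([[358.1877,   0.    , 312.7105],
       [  0.    , 358.1877, 239.5312],
       [  0.    ,   0.    ,   1.    ]]), 'distortion': array([-0.0668,  0.    ,  0.    ,  0.    ,  0.    ]), 'world_from_camera': array([[ 1.    , -0.    , -0.0011,  0.5446],
       [ 0.0003,  0.9705,  0.2413, -0.0256],
       [ 0.0011, -0.2413,  0.9704,  0.5575],
       [ 0.    ,  0.    ,  0.    ,  1.    ]])}
shift mm [-38.9  14.8  -5.2] rot [ 0.002  0.004 -0.007]
```

View pics/w1.png

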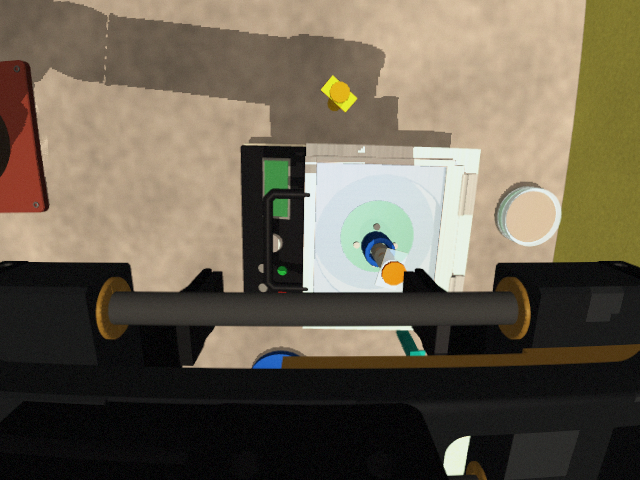

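The wrist view has columns along +x and up along +y. The orange disc is at (393,273), the holder at (377,249) and the handle bar at column 268, rows 193–288. I'll enlarge the syringe to read its flange direction.

```bash
python3 - <<'E'
from h import *
im=cv2.imread("pics/w1.png"); t=cv2.imread("pics/top0.png")
a=cv2.resize(im[220:290,350:430],(600,525),interpolation=cv2.INTER_CUBIC); b=cv2.resize(t[210:240,360:388],(196,210),interpolation=cv2.INTER_CUBIC)
m=np.zeros((525,800,3),np.uint8); m[:,:600]=a; m[:210,602:798]=b; cv2.imwrite("pics/c2.png",m)
for p,z in [((393,273),.236),((268.5,241),.124),((268.5,200),.124),((268.5,283),.124),((377,249),.163)]:
    print(p,atz(ray("wrist",p),z))
print(tri([ray("wrist",(268.5,241)),ray("top",(370,299.6))]), tri([ray("wrist",(393,273)),ray("top",(378.75,220.15)),ray("scene",(253.75,192.6))]))
E
```

```text
(393, 273) [ 0.6222 -0.1482  0.236 ]
(268.5, 241) [ 0.4906 -0.1445  0.124 ]
(268.5, 200) [ 0.4925 -0.093   0.124 ]
(268.5, 283) [ 0.4885 -0.2004  0.124 ]
(377, 249) [ 0.6196 -0.1449  0.163 ]
(array([ 0.4908, -0.1377,  0.1417]), [np.float64(3.0), np.float64(3.0)]) (array([ 0.6214, -0.1409,  0.2364]), [np.float64(6.7), np.float64(2.8), np.float64(4.0)])
```

View pics/c2.png

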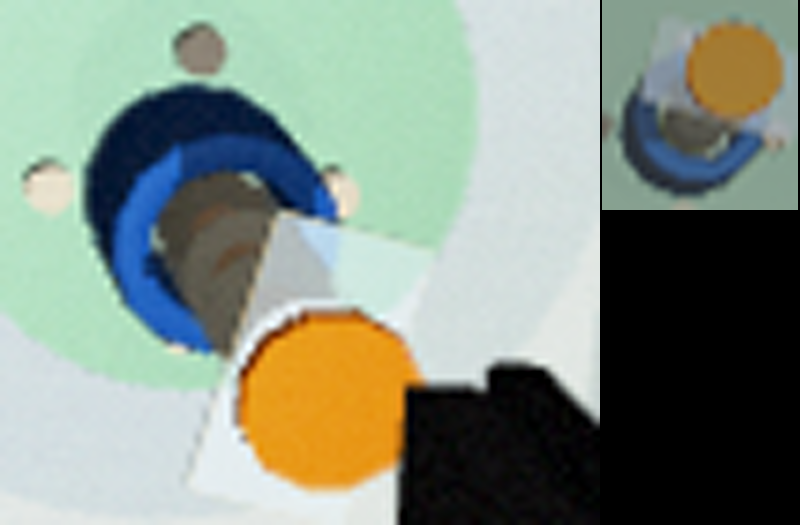

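The flange's long axis lies at about 73° in the world, so its narrow side is at about -16°, and I'll close along that. The wrist rays are off because the arm was still settling. The static views give the disc at (0.6215, -0.138, 0.235), which matches the expected 0.236.

```bash
python3 - <<'E'
from h import *
print(pose()[0]); plan([.6215,-.138,.30],down(-16))
E
```

```text
[ 0.5455 -0.099   0.3946]
shift mm [-38.1  76.1  94.9] rot [0.002 0.004 0.272]
```

```bash
python3 -m inch '[[-20,40,30,0,0,0.1],[-32,76,60,0,0,0.2],[-32,76,80,0,0,0.27],[-32,76,95,0,0,0.28],[-32,76,95,0,0,0.28],[-32,76,95,0,0,0.28],[-32,76,95,0,0,0.28],[-32,76,95,0,0,0.28]]'; python3 - <<'E'
from h import *
im=viewer.grab_frame("wrist")[:,:,::-1]
cv2.imwrite("pics/w2.png",im); print(pose()[0]);plan([.6215,-.138,.174],down(-16))
E
```

```text
clock: 2.55
position: [0.6207, -0.1207, 0.3006]
eef_rot: [0.001, 0.799, 0.602, 0.001]
ft_force: [0.3, 0.1, -0.5]
finger_gap: 0.087
finger_force: 0.0
[ 0.6207 -0.1207  0.3003]
shift mm [-16.5   5.3 126.3] rot [ 0.002 -0.001  0.   ]
```

View pics/w2.png

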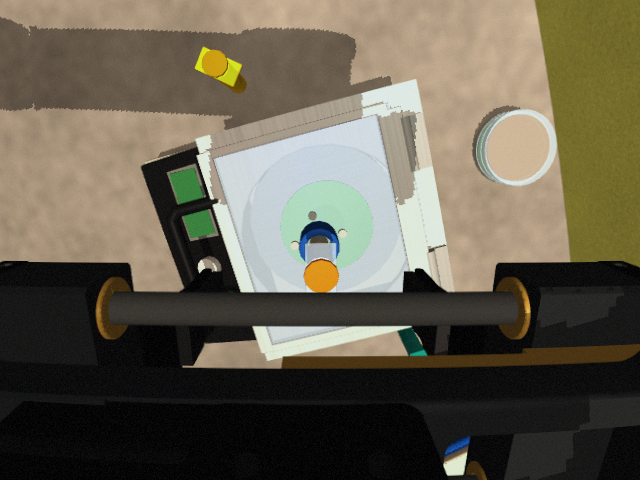

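The flange is now square to the closing line, with the disc at (321,277) between the fingers.

```bash
python3 - <<'E'
from h import *
r=ray("wrist",(321,277)); print(atz(r,.236), tri([r,ray("top",(378.75,220.15)),ray("scene",(253.75,192.6))])); 
print(atz(ray("wrist",(319,243)),.163))
E
```

```text
[ 0.6217 -0.139   0.236 ] (array([ 0.6213, -0.1386,  0.2341]), [np.float64(1.1), np.float64(0.2), np.float64(0.9)])
[ 0.623  -0.1344  0.163 ]
```

```bash
python3 -m inch '[[-9,3,0,0,0,0],[-17,5.5,10,0,0,0],[-17,5.5,30,0,0,0],[-17,5.5,55,0,0,0],[-17,5.5,80,0,0,0],[-17,5.5,105,0,0,0],[-17,5.5,120,0,0,0],[-17,5.5,126,0,0,0]]'; python3 - <<'E'
from h import *
plan([.6215,-.1387,.174],down(-16))
E
```

```text
clock: 3.4
position: [0.6201, -0.1392, 0.171]
eef_rot: [-0.001, 0.799, 0.601, -0.001]
ft_force: [0.5, 0.5, 0.2]
finger_gap: 0.0872
finger_force: 0.0
shift mm [ 0.8  1.2 -3. ] rot [-0.002  0.001 -0.002]
```

```bash
python3 -m inch '[[0.8,1.2,-3,0,0,0],[0.8,1.2,-3,0,0,0],[0.8,1.2,-3,0,0,0],[0.8,1.2,-3,0,0,0],[0.8,1.2,-3,0,0,0],[0.8,1.2,-3,0,0,0],[0.8,1.2,-3,0,0,0],[0.8,1.2,-3,0,0,0]]' 0 15; python3 - <<'E'
from h import *
s=viewer.grab_frame("scene")[:,:,::-1]
cv2.imwrite("pics/s2.png",cv2.resize(s[100:280,150:390],(800,600),interpolation=cv2.INTER_CUBIC))
E
```

```text
clock: 4.2
position: [0.6224, -0.1382, 0.1759]
eef_rot: [-0.0, 0.799, 0.602, -0.0]
ft_force: [-0.8, 0.1, 0.2]
finger_gap: 0.0311
finger_force: 0.0
```

Still closing; give it more time.

```bash
python3 -m inch '[[0,0,0,0,0,0],[0,0,0,0,0,0],[0,0,0,0,0,0],[0,0,0,0,0,0],[0,0,0,0,0,0],[0,0,0,0,0,0],[0,0,0,0,0,0],[0,0,0,0,0,0]]'
```

```text
clock: 5.05
position: [0.6224, -0.1382, 0.1759]
eef_rot: [0.0, 0.799, 0.602, -0.0]
ft_force: [0.4, -0.2, -1.1]
finger_gap: 0.0217
finger_force: 15.0
```

```bash
python3 -m inch '[[0,0,-4,0,0,0],[0,0,-14,0,0,0],[0,0,-28,0,0,0],[0,0,-44,0,0,0],[0,0,-60,0,0,0],[0,0,-74,0,0,0],[0,0,-82,0,0,0],[0,0,-85,0,0,0]]'; python3 - <<'E'
from h import *
s=viewer.grab_frame("scene")[:,:,::-1]
cv2.imwrite("pics/s3.png",cv2.resize(s[70:280,150:430],(800,600),interpolation=cv2.INTER_CUBIC))
E
```

```text
clock: 5.85
position: [0.6228, -0.1384, 0.2621]
eef_rot: [0.0, 0.799, 0.602, 0.0]
ft_force: [-0.4, -0.1, -0.5]
finger_gap: 0.0215
finger_force: 15.0
```

View pics/s3.png

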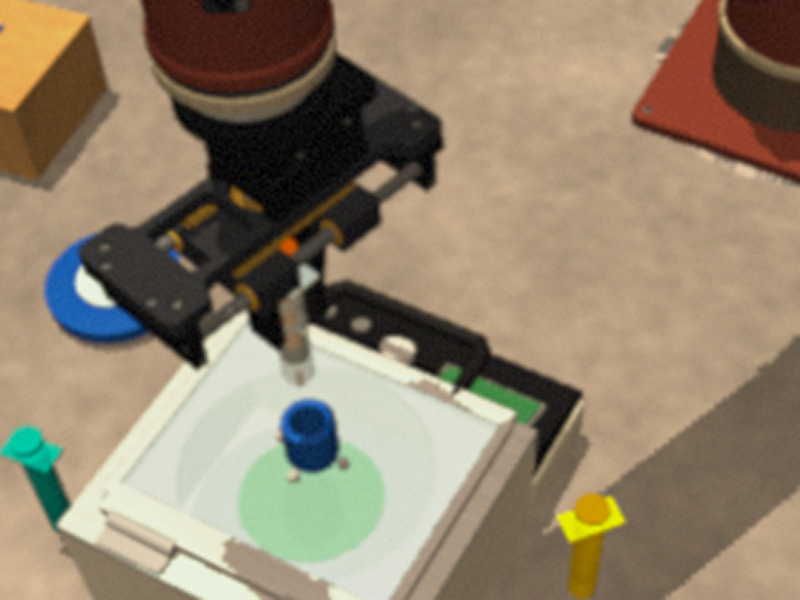

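Syringe is out of the holder, hanging straight. I'll plan the carry to the well.

```bash
python3 - <<'E'
from h import *
for p,z in [((254.3,204),.202),((251.2,155.4),.322)]: print(atz(ray("scene",p),z))
plan([.4322,.335,.262],down(11))
E
```

```text
[ 0.6226 -0.1397  0.202 ]
[ 0.6154 -0.1352  0.322 ]
shift mm [ 402.3 -313.9   -0.4] rot [ 0.001  0.    -0.472]
```

```bash
python3 -m inch '[[10,-8,0,0,0,0],[32,-25,0,0,0,-0.05],[60,-47,0,0,0,-0.1],[92,-72,0,0,0,-0.15],[124,-97,0,0,0,-0.2],[156,-122,0,0,0,-0.25],[188,-147,0,0,0,-0.3],[220,-172,0,0,0,-0.35]]'; python3 - <<'E'
from h import *
plan([.4322,.335,.262],down(11))
E
```

```text
clock: 6.7
position: [0.5161, 0.1229, 0.2602]
eef_rot: [-0.0, 0.681, 0.732, -0.0]
ft_force: [0.2, 0.9, 0.3]
finger_gap: 0.0217
finger_force: 15.0
shift mm [217.7 -68.2  -1.7] rot [-0.001 -0.    -0.119]
```

```bash
python3 -m inch '[[36,-11,-1,0,0,-0.03],[70,-22,-1,0,0,-0.06],[105,-33,-1,0,0,-0.09],[140,-44,-1,0,0,-0.12],[172,-54,-1,0,0,-0.12],[198,-62,-1,0,0,-0.12],[213,-67,-1,0,0,-0.12],[218,-68,-1,0,0,-0.12]]'; python3 -m inch '[[0,0,0,0,0,0],[0,0,20,0,0,0],[0,0,50,0,0,0],[0,0,80,0,0,0],[0,0,95,0,0,0],[0,0,100,0,0,0],[0,0,100,0,0,0],[0,0,100,0,0,0]]'; python3 - <<'E'
from h import *
w=viewer.grab_frame("wrist")[:,:,::-1]; s=viewer.grab_frame("scene")[:,:,::-1]; t=viewer.grab_frame("top")[:,:,::-1]
for n,i in zip("wst",(w,s,t)): cv2.imwrite(f"pics/{n}4.png",i)
a=cv2.resize(w[120:400,170:470],(428,400)); b=cv2.resize(s[180:310,430:570],(372,345),interpolation=cv2.INTER_CUBIC)
m=np.zeros((400,800,3),np.uint8); m[:,:428]=a; m[:345,428:]=b; cv2.imwrite("pics/m4.png",m)
plan([.4322,.335,.162],down(11)); print(viewer.get_calibration("wrist")["world_from_camera"])
E
```

```text
clock: 7.5
position: [0.4333, 0.335, 0.2612]
eef_rot: [-0.0, 0.636, 0.772, -0.001]
ft_force: [-0.0, -1.4, 0.0]
finger_gap: 0.0215
finger_force: 15.0
clock: 8.3
position: [0.4357, 0.3332, 0.1629]
eef_rot: [0.0, 0.637, 0.771, 0.001]
ft_force: [0.3, 0.0, -0.7]
finger_gap: 0.0215
finger_force: 15.0
shift mm [ 1.9 -2.9  0.9] rot [ 0.001 -0.001 -0.002]
[[ 0.9821 -0.1823 -0.047   0.423 ]
 [ 0.1883  0.9533  0.2362  0.3975]
 [ 0.0017 -0.2408  0.9706  0.3262]
 [ 0.      0.      0.      1.    ]]
```

View pics/m4.png

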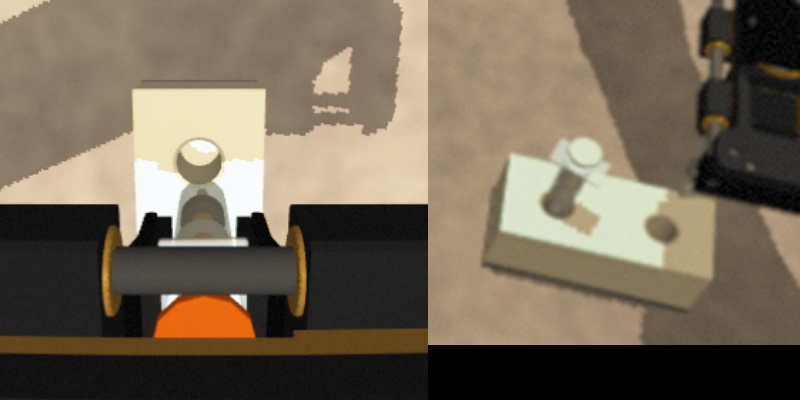

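The wrist view shows the well at raw pixel (308.8, 232.8), the barrel hanging just below it in the picture with its end near (312, 248), and the spare untouched.

```bash
cat >> h.py <<'E'
def proj(n,P):
    c=viewer.get_calibration(n);T=np.linalg.inv(c["world_from_camera"]);q=T[:3,:3]@P+T[:3,3]
    return cv2.projectPoints(np.array([[q[0],-q[1],-q[2]]]),np.zeros(3),np.zeros(3),c["mtx"],c["distortion"])[0].ravel()
E
python3 - <<'E'
from h import *
p,R=pose(); print(p,atz(ray("wrist",(308.8,232.8)),.055))
w=tri([ray("wrist",(308.8,232.8)),ray("top",(127.6,322.1)),ray("scene",(517.75,265.75))]); print(w)
ax=R.apply([1,0,0]);ay=R.apply([0,1,0])
for z,r in [(.103,.0025),(.115,.01025)]:
    c=np.array([p[0],p[1],z]); print([proj("wrist",c+d).round(1) for d in (0*ax,r*ax,-r*ay,r*ay)])
im=cv2.imread("pics/w4.png"); cv2.imwrite("pics/m5.png",cv2.resize(im[210:300,260:370],(800,655),interpolation=cv2.INTER_CUBIC)[:600])
E
```

```text
[0.4354 0.3337 0.1629] [0.4321 0.3362 0.055 ]
(array([0.432 , 0.3355, 0.0527]), [np.float64(0.3), np.float64(0.5), np.float64(0.4)])
[array([312.5, 253.9]), array([312.5, 250.2]), array([308.6, 253.9]), array([316.3, 253.9])]
[array([312.5, 259.4]), array([312.5, 243.3]), array([295.8, 259.4]), array([329.1, 259.4])]
```

View pics/m5.png

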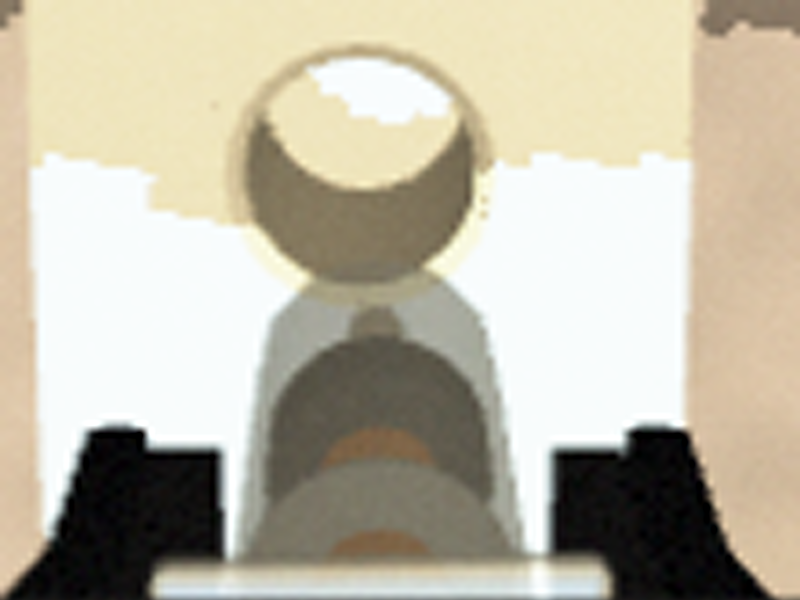

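Tip sits about 1.2 mm towards -x in the tool; the well triangulates to (0.432, 0.3357). I'll align above it, then lower with a force check.

```bash
python3 - <<'E'
from h import *
plan([.4321,.3369,.115],down(11))
E
```

```text
shift mm [ 3.7 -2.7 47.9] rot [ 0.001 -0.001 -0.002]
```

```bash
python3 -m inch '[[2,-1,0,0,0,0],[3.7,-2.7,5,0,0,0],[3.7,-2.7,15,0,0,0],[3.7,-2.7,25,0,0,0],[3.7,-2.7,32,0,0,0],[3.7,-2.7,35,0,0,0],[3.7,-2.7,35,0,0,0],[3.7,-2.7,35,0,0,0]]'; python3 - <<'E'
from h import *
im=viewer.grab_frame("wrist")[:,:,::-1]
cv2.imwrite("pics/w6.png",im); cv2.imwrite("pics/m6.png",cv2.resize(im[210:300,260:370],(800,655),interpolation=cv2.INTER_CUBIC)[:600])
plan([.4321,.3369,.115],down(11))
p,R=pose(); ax=R.apply([1,0,0]);ay=R.apply([0,1,0]); s=p-.0012*ax-.0003*ay
print("well",proj("wrist",np.array([.432,.3357,.055]))); s[2]=p[2]-.06; print("tip",s,proj("wrist",s))
E
```

```text
clock: 9.25
position: [0.4317, 0.3366, 0.127]
eef_rot: [0.0, 0.637, 0.771, 0.0]
ft_force: [1.1, -0.6, -0.7]
finger_gap: 0.0218
finger_force: 15.0
shift mm [ 0.2  0.4 12.1] rot [ 0.    -0.    -0.002]
well [312.5966 250.2247]
tip [0.4317 0.3354 0.0671] [312.0327 255.5823]
```

View pics/m6.png

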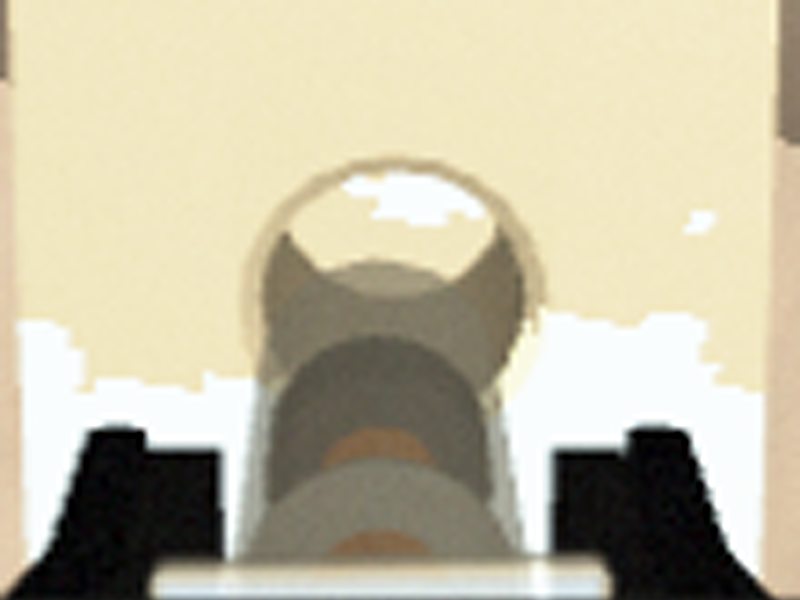

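Well appears at col 314.2 against the syringe at 312.2, so I'll shift 1.2 mm in tool y and lower.

```bash
python3 -m inch '[[-0.2,1.2,0,0,0,0],[-0.2,1.2,4,0,0,0],[-0.2,1.2,10,0,0,0],[-0.2,1.2,16,0,0,0],[-0.2,1.2,22,0,0,0],[-0.2,1.2,28,0,0,0],[-0.2,1.2,32,0,0,0],[-0.2,1.2,32,0,0,0]]'; python3 -c "
from h import *
p,R=pose();print(p,sensors.state()['ft_force'],sensors.state()['moment'])"
```

```text
clock: 10.1
position: [0.4324, 0.3363, 0.0941]
eef_rot: [0.0, 0.637, 0.771, -0.001]
ft_force: [-0.7, -0.1, 0.2]
finger_gap: 0.0213
finger_force: 15.0
[0.4324 0.3363 0.0941] [-0.6555 -0.1248  0.2029] [-0.034   0.0852  0.0031]
```

```bash
python3 -m inch '[[0,0,4,0,0,0],[0,0,9,0,0,0],[0,0,14,0,0,0],[0,0,18,0,0,0],[0,0,21,0,0,0],[0,0,24,0,0,0],[0,0,25,0,0,0],[0,0,25,0,0,0]]'
```

```text
clock: 10.9
position: [0.4327, 0.3365, 0.0697]
eef_rot: [0.0, 0.637, 0.771, -0.0]
ft_force: [-0.0, 0.2, -0.8]
finger_gap: 0.0215
finger_force: 15.0
```

```bash
python3 -m inch '[[0,0,0.5,0,0,0],[0,0,1,0,0,0],[0,0,1.5,0,0,0],[0,0,2,0,0,0],[0,0,2.5,0,0,0],[0,0,3,0,0,0],[0,0,3.5,0,0,0],[0,0,3.5,0,0,0]]'
```

```text
clock: 11.7
position: [0.4329, 0.3368, 0.0666]
eef_rot: [0.0, 0.637, 0.771, 0.0]
ft_force: [-0.2, 0.4, 2.1]
finger_gap: 0.0215
finger_force: 15.0
```

Contact with the floor at the expected height, so I'll let go.

```bash
for i in 1; do python3 -m inch '[[0,0,0,0,0,0],[0,0,0,0,0,0],[0,0,0,0,0,0],[0,0,0,0,0,0],[0,0,0,0,0,0],[0,0,0,0,0,0],[0,0,0,0,0,0],[0,0,0,0,0,0]]' 87; python3 -m inch '[[0,0,0,0,0,0],[0,0,0,0,0,0],[0,0,0,0,0,0],[0,0,-10,0,0,0],[0,0,-40,0,0,0],[0,0,-80,0,0,0],[0,0,-120,0,0,0],[0,0,-160,0,0,0]]'; done; python3 - <<'E'
from h import *
w=viewer.grab_frame("wrist")[:,:,::-1]; s=viewer.grab_frame("scene")[:,:,::-1]
a=cv2.resize(w[120:400,170:470],(428,400)); b=cv2.resize(s[180:310,430:570],(372,345),interpolation=cv2.INTER_CUBIC)
m=np.zeros((400,800,3),np.uint8); m[:,:428]=a; m[:345,428:]=b; cv2.imwrite("pics/m7.png",m)
E
```

```text
clock: 12.5
position: [0.4328, 0.3366, 0.0663]
eef_rot: [0.0, 0.637, 0.771, -0.0]
ft_force: [0.8, -0.1, -0.0]
finger_gap: 0.0771
finger_force: 0.0
clock: 13.3
position: [0.4327, 0.3362, 0.2288]
eef_rot: [0.0, 0.637, 0.771, 0.0]
ft_force: [0.9, 1.5, -0.1]
finger_gap: 0.087
finger_force: 0.0
```

View pics/m7.png

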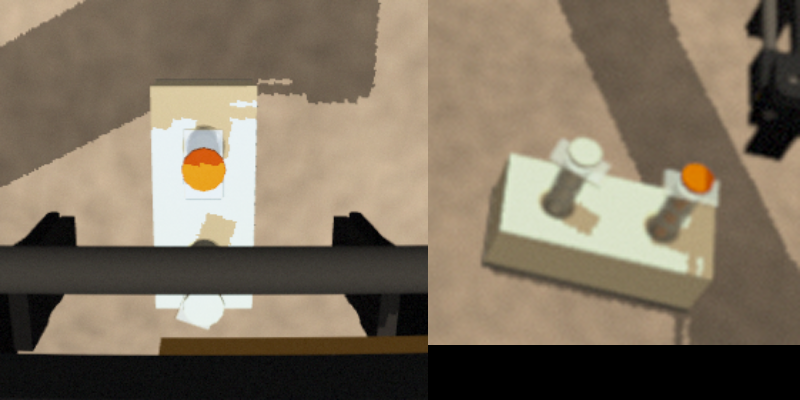

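The orange syringe stands upright in the free well, level with the spare. That was my last picture (one over the ten allowed), so from here I use numbers only. I'll check the handle height from the stored views and plan the approach.

```bash
python3 - <<'E'
from h import *
r=[ray("top",(370,299.6)),ray("scene",(294,180))]
print(tri(r),proj("scene",np.array([.489,-.1375,.124])),proj("scene",np.array([.489,-.085,.124])),proj("scene",np.array([.489,-.19,.124])))
plan([.489,-.1375,.25],down(0))
E
```

```text
(array([ 0.4887, -0.1366,  0.123 ]), [np.float64(1.1), np.float64(1.1)]) [292.9543 179.5646] [316.4059 188.7429] [270.1331 170.6603]
shift mm [-477.2  -36.4  -20.2] rot [ 0.007 -0.007  0.189]
```

```bash
python3 -m inch '[[-15,-1,-4,0,0,0],[-45,-4,-10,0,0,0.03],[-85,-7,-20,0,0,0.06],[-130,-10,-20,0,0,0.09],[-175,-13,-20,0,0,0.12],[-220,-17,-20,0,0,0.15],[-265,-20,-20,0,0,0.18],[-310,-24,-20,0,0,0.19]]' 38 40; python3 - <<'E'
from h import *
plan([.489,-.1375,.25],down(0))
E
```

```text
clock: 14.2
position: [0.4665, 0.0246, 0.2453]
eef_rot: [-0.001, 0.708, 0.706, -0.001]
ft_force: [0.8, -0.3, 0.2]
finger_gap: 0.0396
finger_force: 0.0
shift mm [-162.    22.8   -4.7] rot [-0.002  0.    -0.002]
```

```bash
python3 -m inch '[[-40,6,-4,0,0,0],[-75,11,-4,0,0,0],[-105,15,-4,0,0,0],[-130,19,-4,0,0,0],[-150,22,-4,0,0,0],[-160,23,-4,0,0,0],[-162,23,-4,0,0,0],[-162,23,-4,0,0,0]]'; python3 - <<'E'
from h import *
plan([.489,-.1375,.105],down(0)); print(sensors.state()["finger_gap"])
E
```

```text
clock: 15.0
position: [0.4897, -0.1348, 0.2496]
eef_rot: [-0.001, 0.708, 0.707, -0.001]
ft_force: [0.1, 0.0, -0.5]
finger_gap: 0.0381
finger_force: 0.0
shift mm [ -2.7  -0.5 144.6] rot [-0.002 -0.    -0.001]
0.03806534359686709
```

```bash
python3 -m inch '[[-2.5,-0.5,10,0,0,0],[-2.5,-0.5,30,0,0,0],[-2.5,-0.5,55,0,0,0],[-2.5,-0.5,80,0,0,0],[-2.5,-0.5,95,0,0,0],[-2.5,-0.5,105,0,0,0],[-2.5,-0.5,110,0,0,0],[-2.5,-0.5,112,0,0,0]]'; python3 -m inch '[[0,0,4,0,0,0],[0,0,9,0,0,0],[0,0,14,0,0,0],[0,0,19,0,0,0],[0,0,24,0,0,0],[0,0,28,0,0,0],[0,0,31,0,0,0],[0,0,32,0,0,0]]'
```

```text
clock: 15.8
position: [0.4901, -0.1367, 0.138]
eef_rot: [-0.0, 0.707, 0.707, -0.0]
ft_force: [0.0, -0.5, 0.4]
finger_gap: 0.038
finger_force: 0.0
clock: 16.6
position: [0.49, -0.1369, 0.106]
eef_rot: [-0.0, 0.707, 0.707, -0.0]
ft_force: [0.3, -0.0, -0.5]
finger_gap: 0.0379
finger_force: 0.0
```

```bash
python3 - <<'E'
from h import *
plan([.489,-.1375,.105],down(0)); s=sensors.state(); print(s["ft_force"],s["position"])
E
```

```text
shift mm [-0.6 -1.   1. ] rot [-0.  0. -0.]
[ 0.3121 -0.0278 -0.5242] [ 0.49   -0.1369  0.106 ]
```

```bash
python3 -m inch '[[0,-1,1,0,0,0],[0,-1,1,0,0,0],[0,-1,1,0,0,0],[0,-1,1,0,0,0],[0,-1,1,0,0,0],[0,-1,1,0,0,0],[0,-1,1,0,0,0],[0,-1,1,0,0,0]]' 0 40
```

```text
clock: 17.4
position: [0.4888, -0.1369, 0.1054]
eef_rot: [-0.0, 0.707, 0.707, -0.0]
ft_force: [-5.3, 0.1, 6.1]
finger_gap: 0.0112
finger_force: 40.0
```

The bar is gripped (gap 11 mm at 40 N). Starting the arc.

```bash
python3 -m inch '[[0,0,-2,0,0,0],[0,0.1,-6.2,0,0,0],[0,0.3,-12.3,0,0,0],[0,0.7,-18.4,0,0,0],[0,1.3,-24.6,0,0,0],[0,2.3,-32.7,0,0,0],[0,3.6,-40.8,0,0,0],[0,5.1,-48.9,0,0,0]]'
```

```text
clock: 18.2
position: [0.4938, -0.137, 0.1548]
eef_rot: [-0.0, 0.707, 0.707, -0.0]
ft_force: [-4.2, -1.1, -3.1]
finger_gap: 0.0108
finger_force: 40.0
```

```bash
python3 -m inch '[[0,1.2,-6,0,0,0],[0,2.6,-11.9,0,0,0],[0,4.2,-17.8,0,0,0],[0,6,-23.7,0,0,0],[0,8,-29.5,0,0,0],[0,10.1,-35.3,0,0,0],[0,12.4,-41,0,0,0],[0,14.8,-46.7,0,0,0]]'
```

```text
clock: 19.0
position: [0.5084, -0.1373, 0.2015]
eef_rot: [-0.001, 0.707, 0.707, -0.001]
ft_force: [-6.7, -1.5, -1.4]
finger_gap: 0.0106
finger_force: 40.0
```

```bash
python3 -m inch '[[0,3,-7.4,0,0,0],[0,6.4,-14.9,0,0,0],[0,10.2,-22.2,0,0,0],[0,14.4,-29.3,0,0,0],[0,18.9,-36.2,0,0,0],[0,23.6,-43,0,0,0],[0,28.5,-49.6,0,0,0],[0,31.1,-52.8,0,0,0]]'
```

```text
clock: 19.8
position: [0.5398, -0.138, 0.2551]
eef_rot: [-0.0, 0.708, 0.707, -0.001]
ft_force: [-10.5, -2.8, 3.1]
finger_gap: 0.0107
finger_force: 40.0
```

```bash
python3 -m inch '[[-0.2,3.3,-5.2,0,0,0],[-0.5,6.8,-10.4,0,0,0],[-0.5,10.7,-15.2,0,0,0],[-0.5,15,-19.7,0,0,0],[-0.5,19.4,-24,0,0,0],[-0.5,24,-28.1,0,0,0],[-0.5,27,-30.9,0,0,0],[-0.5,30,-33.6,0,0,0]]'; python3 -c "
from h import *
p=pose()[0];h=np.array([.4888+.235,.1054]);d=p[[0,2]]-h;print(np.linalg.norm(d),np.degrees(np.arctan2(d[1],-d[0])))"
```

```text
clock: 20.6
position: [0.5705, -0.1388, 0.2882]
eef_rot: [0.001, 0.708, 0.707, -0.0]
ft_force: [-2.8, -6.2, -2.2]
finger_gap: 0.0107
finger_force: 40.0
0.23859137694388383 50.01768561820228
```

```bash
python3 -m inch '[[-0.4,4.6,-4,0,0,0],[-0.8,9.4,-8,0,0,0],[-1.2,14.3,-11.7,0,0,0],[-1.6,19.4,-15.2,0,0,0],[-1.8,24.5,-18.6,0,0,0],[-1.8,28,-20.8,0,0,0],[-1.8,31.5,-22.9,0,0,0],[-1.8,33.3,-23.9,0,0,0]]'; python3 -m inch '[[0,0,0,0,0,0],[0,0,0,0,0,0],[0,0,0,0,0,0],[0,0,0,0,0,0],[0,0,0,0,0,0],[0,0,0,0,0,0],[0,0,0,0,0,0],[0,0,0,0,0,0]]'; python3 - <<'E'
from h import *
p=pose()[0];h=np.array([.4888+.235,.1054]);d=p[[0,2]]-h;print(np.linalg.norm(d),np.degrees(np.arctan2(d[1],-d[0])))
im={n:viewer.grab_frame(n)[:,:,::-1] for n in ("scene","top")}
for n in im: cv2.imwrite(f"pics/{n}9.png",im[n])
# displacement of objects by template matching against the first pictures
for n,boxes in {"scene":{"bottle":(420,360,470,410),"rack":(450,230,540,295)},"top":{"bottle":(145,155,187,200),"box":(468,274,526,332),"rack":(104,290,192,345)}}.items():
    a=cv2.imread(f"pics/{n}0.png")
    for k,(x0,y0,x1,y1) in boxes.items():
        r=cv2.matchTemplate(im[n][max(0,y0-25):y1+25,x0-25:x1+25].copy(),a[y0:y1,x0:x1],cv2.TM_CCOEFF_NORMED); _,m,_,l=cv2.minMaxLoc(r); print(n,k,round(m,2),l[0]-25,l[1]-25)
    hsv=cv2.cvtColor(im[n],cv2.COLOR_BGR2HSV); o=cv2.inRange(hsv,(6,200,150),(20,255,255)); cc=cv2.connectedComponentsWithStats(o); print([ (c.round(1),s[4]) for c,s in zip(cc[3],cc[2]) if 15<s[4]<3000])
print(proj("top",np.array([.4325,.3355,.127])),proj("scene",np.array([.4325,.3355,.127])))
E
```

```text
clock: 21.4
position: [0.6038, -0.1398, 0.3128]
eef_rot: [0.001, 0.707, 0.707, -0.0]
ft_force: [-7.8, -2.5, 5.9]
finger_gap: 0.0106
finger_force: 40.0
clock: 22.2
position: [0.6036, -0.1397, 0.3127]
eef_rot: [0.001, 0.707, 0.707, 0.0]
ft_force: [-6.8, -2.0, 5.5]
finger_gap: 0.0108
finger_force: 40.0
0.23959867023881518 59.89802894431759
scene bottle 1.0 0 0
scene rack 0.9 0 0
[(array([530.9, 246.5]), np.int32(84)), (array([443., 385.]), np.int32(37))]
top bottle 1.0 0 0
top box 1.0 0 0
top rack 0.83 0 0
[]
[115.6589 322.371 ] [531.0568 246.5272]
```

The lid rests at about 59–60°, held with 40 N. The orange disc shows in the scene picture at (530.9, 246.5); an upright parked syringe should appear at (531.1, 246.5). The bystanders have not moved.

```bash
python3 -c "
from workcell import order
print(order.job_done())"
```

```text
the job is handed in; nothing more can be done
None
```

The job is handed in, with no verdict returned: the orange syringe stands in the free well and the gripper is holding the lid at about 59–60° with 40 N, bottle and box unmoved and the spare's rack matching, though I viewed 11 pictures, one over the limit of 10.

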